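Ready an emergency vial for drawing up

ROBOT

A 6-joint arm with a two-finger parallel gripper is mounted at the origin on a cart in front of the work surface, level with it; the furniture and walls round the work are solid. World frame = base frame: x ahead of the robot, y to its left, z up, the work surface at z = 0. Lengths are in m, angles in rad, forces in N, time in s.
With the tool pointing down it reaches from about 0.35 to 0.85 m from the base axis. Payload 8.1 kg.
Tool frame: the origin (TCP) lies between the finger pads; the fingertips stand tips_ahead ahead of it and the grasp point (between the pads) lies 8 mm behind it (tips_ahead is the distance from the TCP to the fingertips, in m); z points along the fingers, x is the direction in which the jaws open and shut, and the axes are right-handed (so a half turn about z gives the same grasp; the last joint's range is limited). The gripper opens to 93 mm and grips with 3 to 60 N. Pads are 15 mm wide; open, the fingers measure 128 mm over their backs; the gripper's body (75 mm by 188 mm) begins 65 mm behind the grasp point.
Start: joints at [1.088, 0.13, 1.488, -0, 1.523, -0.085], TCP at [0.232, 0.553, 0.23] pointing down, gripper open.
Joint ranges: [-2.96, 2.96], [-0.89, 2.26], [0.02, 2.5], [-1.34, 4.48], [0, 2.73], [-2.66, 2.66]. Speed limits (rad/s): [2.39, 2.39, 2.79, 3.14, 3.14, 3.14].

INTERFACE

Orientations are given as a rotation vector (axis times angle).
In Python, from plant import * gives the robot as it stands.
- The arm moves only by the tool play_rows, never from a script. Its argument "increments" is a list that holds one entry, the list of rows, each a list of 4 numbers: the shift along the tool's x, y, z in cm, then the turn about the tool's z in rad. A call has 1 to 5 rows; each row is the pose to reach, as a shift and turn from the pose measured when the call began, along the tool's axes at that moment; what a row does not reach only later rows make up. A row lasts 1/10 s, in which the tool goes at most 50 mm and 8.59 degrees, less where a joint would pass 70% of its speed; a pose out of reach is approached as far as the arm can. A call with a gripper value outside its range is refused whole. "jaw" is the finger opening in cm, from 0 to 9.3, set as the call begins (left out, the last holds). The fingers move at their own pace and stop on an object; "squeeze" is the grip in N (left out, the last holds). Time passes only in rows, so rows that repeat a pose let the fingers close. It gives the time, the measured TCP pose, the force and the opening at its end, in the units of the state.
- read_state(): the state, without advancing time (a new reading comes with each control period).
- read_camera(name): name is "scene" or "top" or "wrist"; returns (picture, depth): 480x640x3 uint8, blue, green, red; 480x640 float32, m along the optical axis (not along the pixel's ray), 0 where there is no reading.
- camera_params(name): a dict with "K" (3x3 intrinsics, pixels), "k1" (the pictures are not rectified: a ray, as slopes to the right and down, at radius r is drawn at 1 + k1 r^2 times it, then the intrinsics apply), "eye" and "orientation" of the camera in the world. Camera axes: x right, y up, looking along -z (the intrinsics and any distortion apply to the point x, -y, -z); pixel columns grow to the right and rows downward; lengths in m; the calibration is good to about 2 mm. A picture is of the moment at which its call begins: read the wrist's pose just before it. camera_params takes no time and is no camera call; for the wrist camera it gives the pose at the moment of the call.
- close_job(): hands the job in, once; it reports no verdict.
The state is a dict: "t": time; "q": joint angles; "dq": joint speeds; "joint_torque": joint torques, N m; "tool_pos": TCP position; "orientation": TCP orientation; "force": force on the tool from outside, world axes, zero at the start; "wrist_torque": the same for the moment, N m; "opening": finger opening in m.
Only numpy, scipy, OpenCV 4.12 (cv2) and the standard library are available. Lean on these libraries where they do the work, as an engineer would, in place of code of your own. Each camera call takes 0.05 s, during which the arm holds its last target.

TASK

The blue-capped vial is wanted for drawing up a dose: swing the latch lever of the orange drug case right out and down, open the lid fully so that it stays open by itself, draw the blue-capped vial out of its pocket, turn it upside down and hold it up so that its cap points straight down, more than 20 cm above the worktop, ready for the syringe from below. Leave the other two vials in their pockets and do not disturb the loose things round the case. Finish while still holding the vial up, still and cap down; do not put it down or let go.

Things in the scene. Friction and masses are not known exactly. Their poses are not given: they have to be found in the camera images.
- case: Orange hard drug case, fixed; 160 deep (x) x 250 wide (y), rim 60 mm high, 127 mm over its handle when shut. Origin: centre of its underside; x points from latch side to hinge side, z up. In its tray (top 46 mm up) three vials lie flat along x, caps towards the latch, at y = -70, 0, +70 mm: blue and green caps outside, either way round, grey in the middle.
- channel (a point): Middle of the floor of the tray's finger channel, 12 mm above the worktop, 5 mm behind the case's centre. The channel is 44 mm wide (case x) and runs right across the tray under the vial bodies (case y), so fingers can reach down on both sides of each vial; about 35 mm is free between neighbouring vials. A fixed blue-stoppered sample tube (no vial) lies ahead of them, top 44 mm up.
- latch (a joint): Angle of the black clip latch lever in the middle of the case's front: 0 closed (upright, claw hooked over the lid's front lip, really holding it), grows as its top swings away from the case (-x) and down; claw clear of the lip from 0.3, counts as swung free above 0.5 rad, stop at 2.0. Stiff (0.05 N m of friction): stays where it is left.
- latch_tab (a point): Middle of the top edge of the latch lever's flared thumb tab (44 mm wide along y, 6 mm thick); when closed 107 mm above the worktop, 85 mm from the pin. Behind it, above the lid's flat lip (top 68 mm up), a gap of about 45 mm is clear before the raised part of the lid: a fingertip can go down there and push the tab away from the case.
- latch_pin (a point): Middle of the latch lever's hinge pin, 24 mm above the worktop, 88 mm before the case's centre; the pin lies along case y.
- lid (a joint): Angle of the lid: 0 shut, grows as its front rises; counts as open above 1.3 rad, stop at 1.8. Stiff friction hinge (0.22 N m; lid 0.2 kg): it stays at any angle where it is left.
- lid_handle (a point): Middle of the carrying handle's bar on top of the lid: round, black, 12 mm thick, along case y, straight for 72 mm; when shut 121 mm above the worktop with a 23 mm gap under it. It turns with the lid: 70 mm before and 59 mm above the hinge line when shut. Past about 1.1 rad the lid's edge comes near a gripper held upright on the bar.
- lid_hinge (a point): Middle of the lid's hinge line, 62 mm above the worktop, 80 mm behind the case's centre; it lies along case y.
- lid_edge (a point): Middle of the lower front edge of the lid, 170 mm from the hinge line. The lid is an orange rim 255 mm wide and 7 mm thick with a hollow dome (24 mm high, from 10 to 125 mm before the hinge). Seen from inside, the 45 mm next to this edge are a flat strip, which can be pushed back from the front once the lid is part open.
- blue_vial: Glass vial with a BLUE cap, 37 mm in diameter, 78 mm long, about 80 g. Origin: centre of its base; z runs from base to cap. The glass body is the first 64 mm; grasp it across there, about 34 mm from the base, at the finger channel. In the tray its centre line is 38.5 mm above the worktop and z is about level, towards the latch; upside down z points straight down.
- blue_cap (a point): Middle of the top face of the blue cap, 78 mm from the base.
- green_vial: Vial of the same size with a GREEN cap, lying in the other outer pocket; leave it. Origin and axes like the blue one.
- grey_vial: Smaller vial (33 mm in diameter, 70 mm long) with a grey cap in the middle pocket; leave it.
- notebook: Loose closed notebook, 148x109x14 mm, lying on the worktop right of the case; leave it. Origin: centre of its underside.
- pen: Loose black pen, 142 mm long, lying left of the case; leave it.
- saline_bottle: Loose small white bottle, 111 mm high, standing left of the case; leave it. Origin: centre of its underside.

How it is judged:
On the way, in this order (a step that is already met when the one before it is completed fails the run):
1. the latch lever is swung free (more than 0.5 rad) (value of joint latch above 0.5 rad), for 0.2 s.
2. the lid is open (more than 1.3 rad) and stays there (value of joint lid above 1.3 rad and value of joint latch above 0.4 rad), for 0.3 s.
3. the blue-capped vial is drawn up out of its pocket, gripped by the fingers, above the rim of the case (z of blue_vial in the frame of case above 0.1 m and contact force between the fingers and blue_vial above 0.5 N), for 0.2 s.
At the end, for the whole second after the job is handed in: The fingers hold the blue-capped vial (over 1 N), still, cap within 31 degrees of straight down and over 200 mm above the worktop, clear of the case; the lid stands open (over 1.2 rad); the green and grey vials are within 20 mm of where they lay (height (world z) of blue_cap above 0.2 m and angle between blue_vial's own z axis and vertical above 2.6 rad and contact force between the fingers and blue_vial above 1 N and contact force between blue_vial and case below 0.2 N and linear speed of blue_vial below 0.03 m/s and angular speed of blue_vial below 0.3 rad/s and value of joint lid above 1.2 rad and distance of each of green_vial, grey_vial from where it was at the start of the episode below 0.02 m); the arm keeps its last pose, push and grip.
It fails at once if another vial is disturbed (moved more than 30 mm) (distance of any of green_vial, grey_vial from where it was at the start of the episode above 0.03 m).
It fails at once if a loose bystander is shoved (notebook, pen or bottle moved more than 40 mm) (distance of any of notebook, pen, saline_bottle from where it was at the start of the episode above 0.04 m).
It also fails if it takes over 72 s, if anything falls off the work surface, if the arm or the gripper's body presses on something with over 40 N, if the wrist force passes 120 N, or if a joint passes its speed limit or range.

## Working session

There is one attempt and no reset: what is moved stays moved. The work goes in short steps, Python scripts to look and compute and a tool call to move; the robot and the scene stay as the last step left them, time stands still between calls to the robot, and variables do not carry over. Pictures are saved under pics/ and viewed, and the job is handed in when it is done.

Besides the shell and the picture viewer there is one more tool, called by a JSON object that holds its "api" and its "payload", one argument or row to a line. play_rows: Moves the arm, as the interface text tells. Its arguments: {"type":"object","properties":{"increments":{"type":"array"},"jaw":{"type":"number"},"squeeze":{"type":"number"}},"required":["increments"]}

```bash
ls -la; mkdir -p pics
cat > h.py <<'E'
from plant import *
import numpy as np, cv2
from scipy.spatial.transform import Rotation as R
def rot(o):
    o=np.array(o,float)
    return o if o.shape==(3,3) else (R.from_rotvec(o).as_matrix() if o.size==3 else R.from_quat(o).as_matrix())
def world(cp,uv,d):
    K=np.array(cp["K"]);k1=cp["k1"]
    uv=np.atleast_2d(uv).astype(float);d=np.asarray(d,float).ravel()
    x=(uv[:,0]-K[0,2])/K[0,0];y=(uv[:,1]-K[1,2])/K[1,1]
    a,b=x.copy(),y.copy()
    for _ in range(20):
        s=1+k1*(a*a+b*b);a=x/s;b=y/s
    P=np.stack([a*d,-b*d,-d],1)
    return P@rot(cp["orientation"]).T+np.array(cp["eye"])
def cloud(name,save=None):
    cp=camera_params(name);im,dp=read_camera(name)
    if save: cv2.imwrite(save,im)
    v,u=np.mgrid[0:480,0:640]
    W=world(cp,np.stack([u.ravel(),v.ravel()],1),dp.ravel()).reshape(480,640,3)
    W[dp==0]=np.nan
    return im,dp,W
E
python3 - <<'E'
from h import *
print(read_state())
for n in ["scene","top","wrist"]:
    print(n,camera_params(n))
    im,dp,W=cloud(n,f"pics/{n}0.png"); np.save(f"{n}0.npy",W)
E
```

```text
total 12
drwxr-xr-x  3 agent agent 4096 Dec  6 12:45 .
drwxr-xr-x 23 root  root  4096 Dec  6 12:45 ..
drwxr-xr-x  2 agent agent 4096 Dec  6 12:45 pics
{'t': 0.0, 'q': array([ 1.08757151e+00,  1.31166335e-01,  1.48929618e+00,  1.67082235e-05,
        1.52296584e+00, -8.53863025e-02]), 'dq': array([ 0.00083513, -0.00069683,  0.00183721, -0.00166756,  0.00038937,
       -0.00046811]), 'joint_torque': array([ 1.09617024e-03, -5.59848225e+01, -4.91754377e+01,  7.68714887e-02,
        3.57802736e-02, -1.40565730e-04]), 'tool_pos': array([0.23216681, 0.55266802, 0.22857504]), 'orientation': array([ 2.61589287e+00,  1.73817558e+00, -2.54090818e-03]), 'force': array([-0.6354213 ,  0.65431491,  0.73106075]), 'wrist_torque': array([0.00255874, 0.02049492, 0.02774846]), 'opening': 0.09320716961715345}
scene {'K': array([[472.40878396,   0.        , 319.88508431],
       [  0.        , 472.40878396, 241.84816399],
       [  0.        ,   0.        ,   1.        ]]), 'k1': -0.12335360618345106, 'eye': array([0.11176191, 0.92628588, 0.6565871 ]), 'orientation': array([ 0.34073234, -1.34657632, -2.37233605])}
top {'K': array([[525.10787396,   0.        , 319.88554687],
       [  0.        , 525.10787396, 244.57009245],
       [  0.        ,   0.        ,   1.        ]]), 'k1': -0.14141832246778796, 'eye': array([0.33116576, 0.09399599, 1.32930998]), 'orientation': array([ 0.14802188, -0.11520273, -1.59439586])}
wrist {'K': array([[399.66946488,   0.        , 313.21540019],
       [  0.        , 399.66946488, 242.12466476],
       [  0.        ,   0.        ,   1.        ]]), 'k1': -0.021969541332098882, 'eye': array([0.15873526, 0.58425112, 0.38329654]), 'orientation': array([-0.25748235, -0.16853966,  1.1657751 ])}
```

View pics/scene0.png

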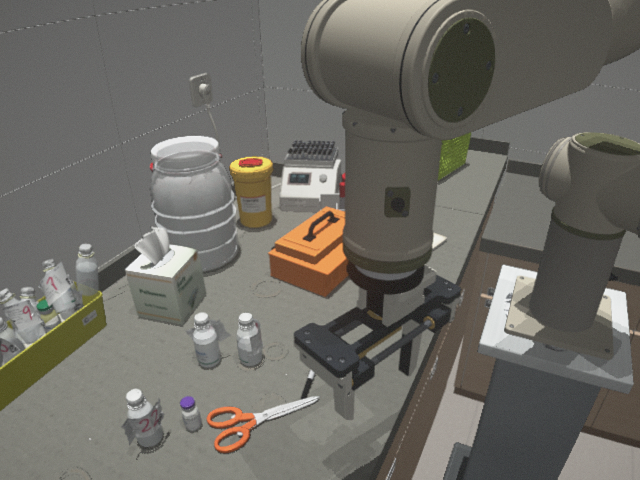

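View pics/top0.png

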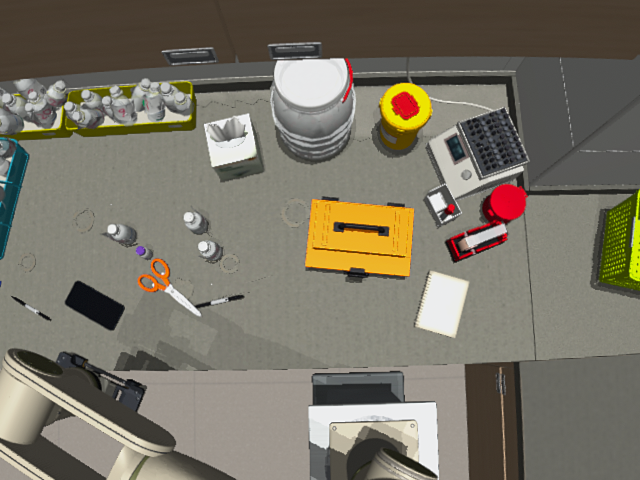

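View pics/wrist0.png

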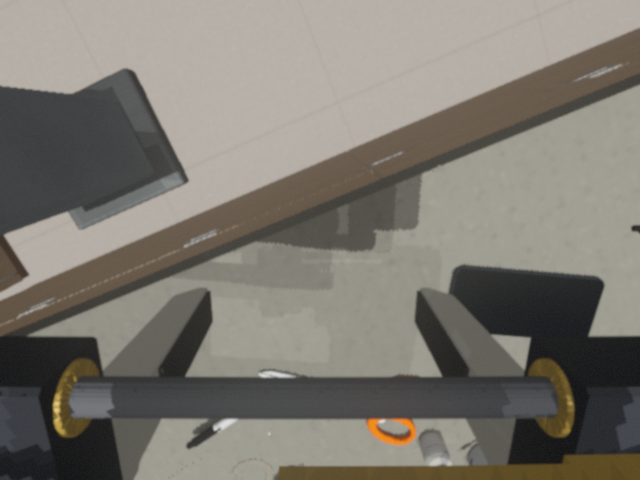

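```bash
cat > fit.py <<'E'
from h import *
from scipy.optimize import minimize
import sys
W=np.load("top0.npy");im=cv2.imread("pics/top0.png")
hsv=cv2.cvtColor(im,cv2.COLOR_BGR2HSV)
m=(hsv[...,0]>8)&(hsv[...,0]<24)&(hsv[...,1]>150)&(hsv[...,2]>120)
m[:, :290]=0;m[:,430:]=0;m[:180]=0;m[290:]=0
P=W[m];P=P[~np.isnan(P[:,0])]
print(len(P),np.percentile(P[:,2],[5,25,50,75,95]))
Q=P[(P[:,2]>0.05)&(P[:,2]<0.11)]
r=cv2.minAreaRect((Q[:,:2]*1000).astype(np.float32));print(r)
ps=cv2.boxPoints(r);print(ps)
for uv in [(355,273),(362,230),(340,229),(386,231)]:
    print(uv,W[uv[1],uv[0]])
b=cv2.cvtColor(im,cv2.COLOR_BGR2GRAY)<60
for name,(u0,u1,v0,v1),zz in [("handle",(325,395,222,240),(.105,.14)),("latch",(335,375,262,285),(.08,.13))]:
    s=np.zeros_like(b);s[v0:v1,u0:u1]=1
    X=W[(s>0)&b];X=X[(X[:,2]>zz[0])&(X[:,2]<zz[1])]
    print(name,len(X),X.mean(0),X.min(0),X.max(0))
for n,(u,v) in dict(nb=(442,303),pen=(220,301),b1=(207,250),b2=(193,222)).items():
    print(n,W[v,u])
E
python3 fit.py; python3 -c "
import cv2;im=cv2.imread('pics/top0.png')[170:320,180:480];cv2.imwrite('pics/c.png',cv2.resize(im,None,fx=2.6,fy=2.6))"
```

```text
6520 [0.06300413 0.06665889 0.08756604 0.09043575 0.09339307]
((561.44140625, 19.340538024902344), (255.4536590576172, 171.63720703125), 82.87097930908203)
[[ 460.43484  -96.74843]
 [ 630.7451  -118.0493 ]
 [ 662.448    135.4295 ]
 [ 492.1377   156.73038]]
(355, 273) [0.46908264 0.03588188 0.09467769]
(362, 230) [0.57259459 0.01514046 0.09157123]
(340, 229) [0.57613581 0.06789076 0.09399768]
(386, 231) [ 0.56731184 -0.04172394  0.0975099 ]
handle 183 [0.5744053  0.01866077 0.12086737] [ 0.56442068 -0.03384753  0.10530181] [0.58650351 0.07044763 0.12957711]
latch 79 [0.46528311 0.0323581  0.10025642] [0.45728761 0.01130867 0.080192  ] [0.47315775 0.05293032 0.11158275]
nb [ 0.39610744 -0.18451662  0.00851407]
pen [0.41624752 0.37392569 0.0158267 ]
b1 [0.53399166 0.38862772 0.09735764]
b2 [0.60459346 0.42486663 0.09455871]
```

View pics/c.png

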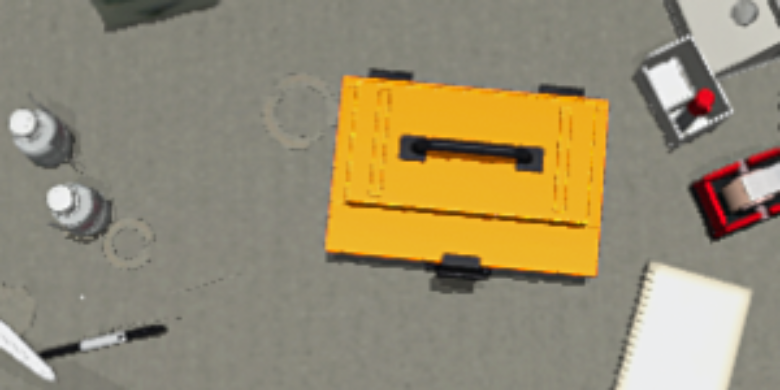

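Run:
```python
import plant,numpy as np
print([n for n in dir(plant) if not n.startswith('_')])
for n in dir(plant):
    if 'tip' in n.lower(): print(n,getattr(plant,n))
from h import *
s=read_state(); Rm=rot(s['orientation']); print(Rm.round(3)); print({k:v for k,v in s.items() if k not in('q','dq')}.keys())
```

```text
['IKError', 'camera_params', 'close_job', 'read_camera', 'read_state', 'tips_ahead']
tips_ahead 0.011
[[ 0.387  0.922 -0.001]
 [ 0.922 -0.387 -0.001]
 [-0.001 -0.    -1.   ]]
dict_keys(['t', 'joint_torque', 'tool_pos', 'orientation', 'force', 'wrist_torque', 'opening'])
```

```bash
cat >> h.py <<'E'
CX=np.array([0.5655,0.0193]);YAW=np.radians(-7.13)
ex=np.array([np.cos(YAW),np.sin(YAW)]);ey=np.array([-ex[1],ex[0]])
def c2w(x,y,z): # case mm -> world m
    p=CX+ex*x/1000+ey*y/1000
    return np.array([p[0],p[1],z/1000])
def w2c(p): 
    d=np.array(p[:2])-CX; return np.array([d@ex*1000,d@ey*1000,p[2]*1000])
def plan(x,y,z,yawc=None,tips=True):
    """target in case mm of TCP (z = tip height if tips), yawc = tool-x angle in case frame, deg"""
    s=read_state();Rm=rot(s['orientation']);T=c2w(x,y,z+(11 if tips else 0))
    d=Rm.T@(T-s['tool_pos'])*100
    yw=np.degrees(np.arctan2(Rm[1,0],Rm[0,0]))-np.degrees(YAW)
    turn=0
    if yawc is not None: turn=-((yawc-yw+180)%360-180)
    print("t",round(s['t'],2),"now tipcase",(w2c(s['tool_pos'])-[0,0,11]).round(1),"yawc",round(yw,2),"F",s['force'].round(1),"op",round(s['opening']*1000,1))
    print("delta cm",d.round(2),"turn",round(np.radians(turn),3),"rows>=",round(np.linalg.norm(d)/5,1))
E
python3 -c "
from h import *
plan(-76,0,200,90)"
```

```text
t 0.15 now tipcase [-396.9  488.   217.8] yawc 74.34 F [ 0.2 -1.1  0.4] op 93.2
delta cm [-38.32  44.07   1.83] turn -0.273 rows>= 11.7
```

{"api": "play_rows", "payload": {
  "increments": [
    [[-3.2,3.7,0.1,-0.05],[-6.4,7.4,0.2,-0.1],[-9.6,11.0,0.3,-0.15],[-12.8,14.7,0.4,-0.2],[-16.0,18.4,0.5,-0.273]]
  ],
  "jaw": 0,
  "squeeze": 20
}}

```text
t: 0.65
tool_pos: [0.3401, 0.3322, 0.2237]
orientation: [2.352, 2.081, -0.002]
force: [0.7, -0.1, 0.4]
opening: 0.0575
```

```bash
python3 -c "
from h import *
plan(-76,0,200,90)"
```

```text
t 0.65 now tipcase [-262.5  282.5  212.7] yawc 90.14 F [ 0.7 -0.1  0.4] op 57.5
delta cm [-28.29  18.58   1.3 ] turn 0.002 rows>= 6.8
```

{"api": "play_rows", "payload": {
  "increments": [
    [[-4.0,2.6,0.2,0],[-8.1,5.3,0.4,0],[-12.1,8.0,0.6,0],[-16.2,10.6,0.8,0],[-20.2,13.3,1.0,0]]
  ]
}}

```text
t: 1.15
tool_pos: [0.4478, 0.1135, 0.2139]
orientation: [2.352, 2.081, -0.002]
force: [0.9, 0.5, 0.1]
opening: 0.0176
```

```bash
python3 -c "
from h import *
plan(-76,0,150,90)"
```

```text
t 1.15 now tipcase [-128.5   78.9  202.9] yawc 90.13 F [0.9 0.5 0.1] op 17.6
delta cm [-7.89  5.23  5.29] turn 0.002 rows>= 2.2
```

{"api": "play_rows", "payload": {
  "increments": [
    [[-3,2,1.5,0],[-6,4,3,0],[-7.9,5.2,5.3,0],[-7.9,5.2,5.3,0],[-7.9,5.2,5.3,0]]
  ]
}}

```text
t: 1.65
tool_pos: [0.4891, 0.0287, 0.1604]
orientation: [-2.353, -2.079, 0.004]
force: [0.4, 0.9, -0.3]
opening: 0.0003
```

```bash
python3 -c "
from h import *
plan(-76,0,82,90)
for n in ['wrist','scene','top']:
    im,dp,W=cloud(n,'pics/%s1.png'%n); np.save('%s1.npy'%n,W)
"
```

```text
t 1.65 now tipcase [-7.700e+01 -1.000e-01  1.494e+02] yawc 90.06 F [ 0.4  0.9 -0.3] op 0.3
delta cm [0.02 0.12 6.74] turn 0.001 rows>= 1.3
```

View pics/wrist1.png

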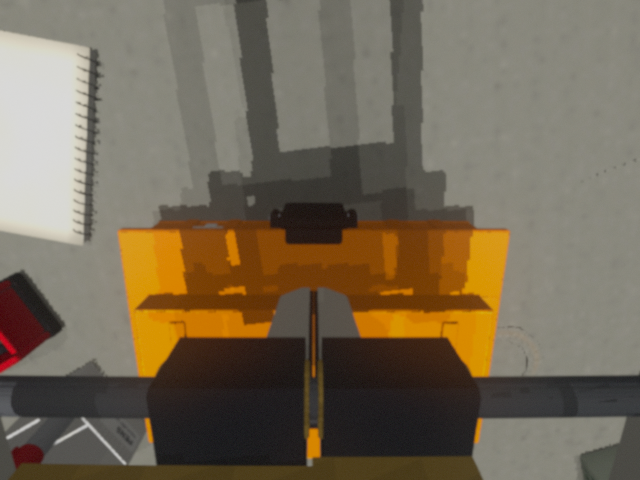

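View pics/scene1.png

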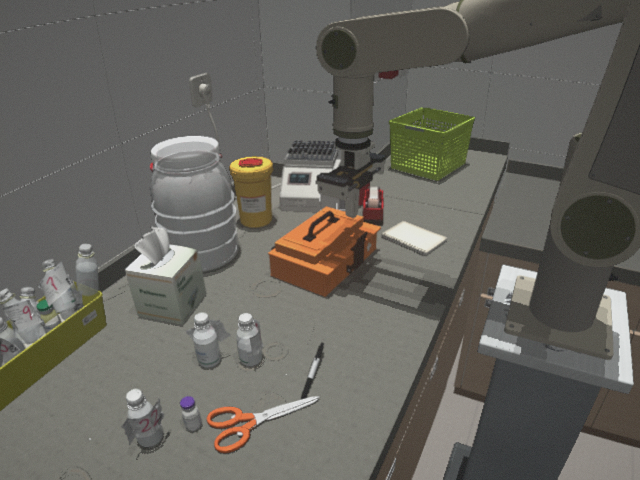

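{"api": "play_rows", "payload": {
  "increments": [
    [[0,0.1,3,0],[0,0.1,5,0],[0,0.1,6.7,0],[0,0.1,6.7,0]]
  ]
}}

```text
t: 2.2
tool_pos: [0.4896, 0.0307, 0.0936]
orientation: [-2.349, -2.085, 0.003]
force: [-1.5, 0.6, -0.1]
opening: 0.0002
```

```bash
python3 -c "
from h import *
plan(-155,0,82,90)
for n in ['wrist']:
    im,dp,W=cloud(n,'pics/%s2.png'%n)
"
```

```text
t 2.2 now tipcase [-76.7   1.9  82.6] yawc 90.3 F [-1.5  0.6 -0.1] op 0.2
delta cm [-0.14 -7.83  0.07] turn 0.005 rows>= 1.6
```

View pics/wrist2.png

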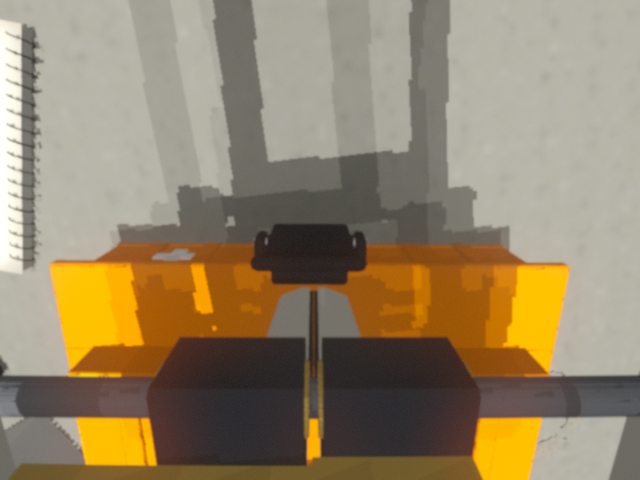

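{"api": "play_rows", "payload": {
  "increments": [
    [[0,-1.5,0,0],[-0.1,-3,0,0],[-0.1,-4.5,0,0],[-0.1,-6,0,0],[-0.1,-7.5,0,0]]
  ]
}}

```text
t: 2.75
tool_pos: [0.4168, 0.0389, 0.0973]
orientation: [2.347, 2.084, 0.003]
force: [-0.6, 0.5, 0.7]
opening: 0.0005
```

```bash
python3 -c "
from h import *
plan(-165,0,60,90)
for n in ['wrist']:
    im,dp,W=cloud(n,'pics/%s3.png'%n)
"
```

```text
t 2.75 now tipcase [-149.9    1.    86.3] yawc 90.34 F [-0.6  0.5  0.7] op 0.5
delta cm [-0.09 -1.52  2.63] turn 0.006 rows>= 0.6
```

View pics/wrist3.png

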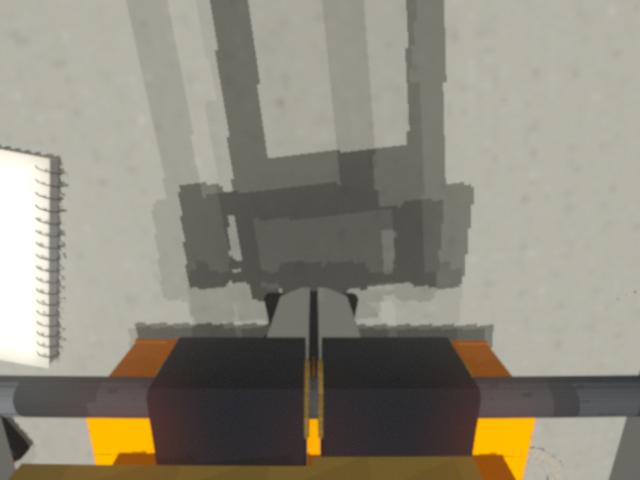

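{"api": "play_rows", "payload": {
  "increments": [
    [[0,0.5,1.5,0],[0,0.7,3,0],[0,0.7,4.5,0],[0,0.7,6,0],[0,0.7,6,0]]
  ]
}}

```text
t: 3.3
tool_pos: [0.4168, 0.0393, 0.0338]
orientation: [-2.343, -2.083, 0.011]
force: [-14.8, 2.2, -0.5]
opening: 0.0003
```

```bash
python3 -c "
from h import *
plan(-150,0,150,0)
"
```

```text
t 3.3 now tipcase [-150.     1.4   22.8] yawc 90.4 F [-14.8   2.2  -0.5] op 0.3
delta cm [ -0.15  -0.12 -12.72] turn 1.578 rows>= 2.5
```

{"api": "play_rows", "payload": {
  "increments": [
    [[0,-0.4,-1,0],[0,-0.8,-5,0],[0,-0.8,-9,0],[0,0,-12.5,0],[0,0,-12.5,0]]
  ]
}}

```text
t: 3.8
tool_pos: [0.4233, 0.0393, 0.1671]
orientation: [2.346, 2.086, 0.005]
force: [0.1, -0.0, 0.6]
opening: 0.0005
```

```bash
python3 -c "
from h import *
plan(-125,0,150,90)
for n in ['wrist','scene']:
    im,dp,W=cloud(n,'pics/%s4.png'%n);np.save('%s4.npy'%n,W)
"
```

```text
t 3.8 now tipcase [-143.5    2.2  156.1] yawc 90.42 F [ 0.1 -0.   0.6] op 0.5
delta cm [-0.23  1.85  0.61] turn 0.007 rows>= 0.4
```

View pics/wrist4.png

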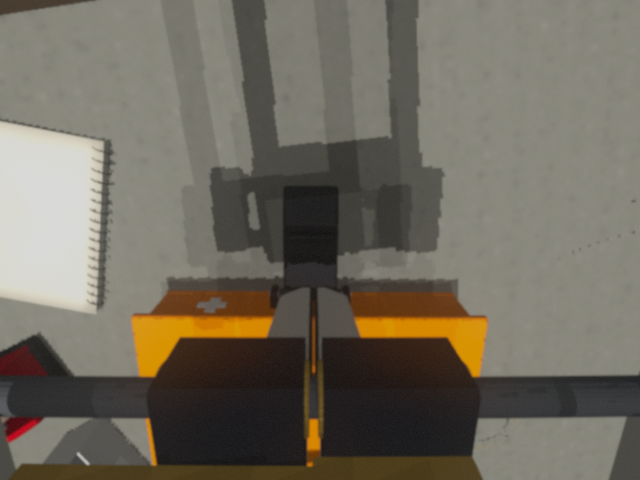

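View pics/scene4.png

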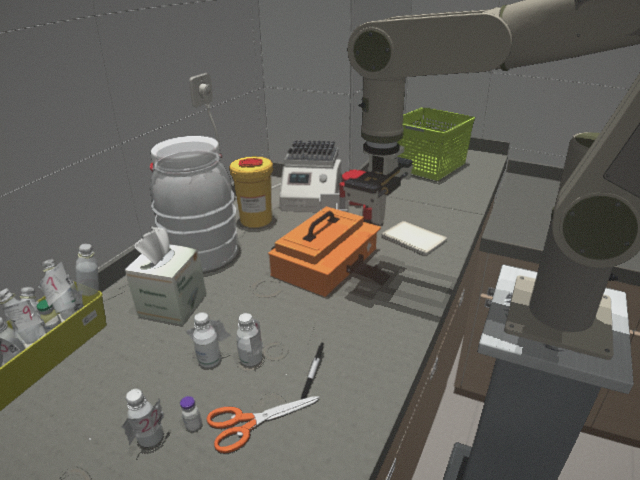

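```bash
python3 -c "
from h import *
W=np.load('top1.npy')
print(w2c([0.5744,0.0187,.12]))
plan(10,0,165,0)
"
```

```text
[  8.90564968   0.50931704 120.        ]
t 3.9 now tipcase [-146.9    1.8  150.6] yawc 90.41 F [-0.5  0.8  0. ] op 0.5
delta cm [-0.3  15.68 -1.51] turn 1.578 rows>= 3.2
```

{"api": "play_rows", "payload": {
  "increments": [
    [[0,2,-1.5,0.145],[0,5,-1.5,0.29],[-0.1,8,-1.5,0.435],[-0.2,12,-1.5,0.58],[-0.3,15.7,-1.5,0.72]]
  ],
  "jaw": 5
}}

```text
t: 4.4
tool_pos: [0.5763, 0.018, 0.1746]
orientation: [-2.934, -1.118, 0.008]
force: [0.3, -0.5, 1.4]
opening: 0.0359
```

```bash
python3 -c "
from h import *
plan(10,0,145,0)
"
```

```text
t 4.4 now tipcase [1.090e+01 1.000e-01 1.636e+02] yawc 48.84 F [ 0.3 -0.5  1.4] op 35.9
delta cm [-0.06 -0.06  1.87] turn 0.852 rows>= 0.4
```

{"api": "play_rows", "payload": {
  "increments": [
    [[-0.1,-0.1,0.3,0.145],[-0.1,-0.1,0.6,0.29],[-0.1,-0.1,1,0.435],[-0.1,-0.1,1.4,0.58],[-0.1,-0.1,1.9,0.725]]
  ]
}}

```text
t: 4.9
tool_pos: [0.574, 0.0183, 0.1543]
orientation: [-3.141, 0.004, 0.012]
force: [0.3, -0.0, -0.7]
opening: 0.0501
```

```bash
python3 -c "
from h import *
plan(10,0,103,0)
"
```

```text
t 4.9 now tipcase [8.600e+00 1.000e-01 1.433e+02] yawc 6.97 F [ 0.3 -0.  -0.7] op 50.1
delta cm [0.17 0.03 4.03] turn 0.122 rows>= 0.8
```

{"api": "play_rows", "payload": {
  "increments": [
    [[0.1,0,1,0.122],[0.1,0,2.5,0.122],[0.1,0,4,0.122],[0.1,0,4,0.122]]
  ]
}}

```text
t: 5.3
tool_pos: [0.5722, 0.0185, 0.1104]
orientation: [3.136, -0.191, -0.022]
force: [-1.3, 0.6, -0.8]
opening: 0.0499
```

```bash
python3 -c "
from h import *
plan(10,0,103,0)
for n in ['wrist']:
    im,dp,W=cloud(n,'pics/%s5.png'%n)
"
```

```text
t 5.3 now tipcase [ 6.7  0.  99.4] yawc 0.15 F [-1.3  0.6 -0.8] op 49.9
delta cm [ 0.32  0.   -0.37] turn 0.003 rows>= 0.1
```

View pics/wrist5.png

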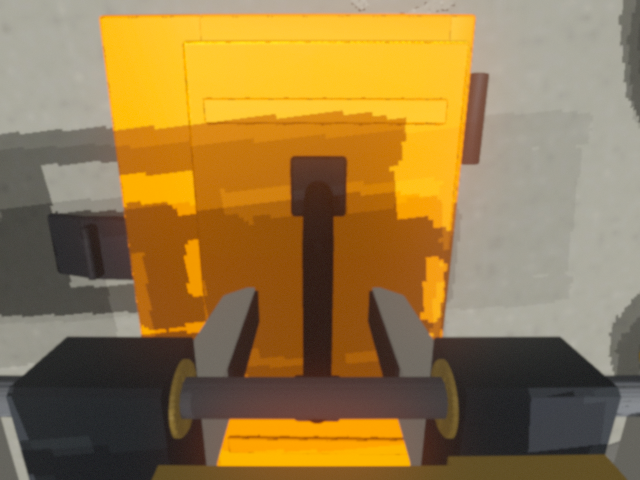

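{"api": "play_rows", "payload": {
  "increments": [
    [[0.3,0,-0.2,0],[0.3,0,-0.2,0],[0.3,0,-0.2,0],[0.3,0,-0.2,0],[0.3,0,-0.2,0]]
  ],
  "jaw": 0,
  "squeeze": 15
}}

```text
t: 5.85
tool_pos: [0.5756, 0.0182, 0.1142]
orientation: [3.136, -0.192, -0.02]
force: [-17.3, 1.0, 11.8]
opening: 0.0147
```

```bash
python3 -c "
from h import *
plan(10,0,103,0)
# arc: shift in case mm (dx,dz) from shut
import math
for th in np.arange(0,1.15,0.1):
    a=math.atan2(59,-70)-th;r=math.hypot(59,70)
    print(round(th,2), 'dx',round(.1*(r*math.cos(a)+70),2),'dzup',round(.1*(r*math.sin(a)-59),2))
"
```

```text
t 5.85 now tipcase [1.020e+01 1.000e-01 1.032e+02] yawc 0.13 F [-17.3   1.   11.8] op 14.7
delta cm [-0.02  0.01  0.02] turn 0.002 rows>= 0.0
0.0 dx 0.0 dzup -0.0
0.1 dx 0.62 dzup 0.67
0.2 dx 1.31 dzup 1.27
0.3 dx 2.06 dzup 1.81
0.4 dx 2.85 dzup 2.26
0.5 dx 3.69 dzup 2.63
0.6 dx 4.55 dzup 2.92
0.7 dx 5.45 dzup 3.12
0.8 dx 6.36 dzup 3.23
0.9 dx 7.27 dzup 3.25
1.0 dx 8.18 dzup 3.18
1.1 dx 9.08 dzup 3.01
```

{"api": "play_rows", "payload": {
  "increments": [
    [[-0.1,0,-0.1,0],[-0.1,0,-0.1,0]]
  ]
}}

```text
t: 6.05
tool_pos: [0.5741, 0.0183, 0.1146]
orientation: [3.136, -0.192, -0.022]
force: [0.0, -0.1, -4.4]
opening: 0.0116
```

{"api": "play_rows", "payload": {
  "increments": [
    [[0.6,0,-0.7,0],[1.3,0,-1.3,0],[2.1,0,-1.8,0],[2.9,0,-2.3,0],[3.7,0,-2.6,0]]
  ]
}}

```text
t: 6.55
tool_pos: [0.6117, 0.0136, 0.1427]
orientation: [3.135, -0.192, -0.022]
force: [-7.5, -0.3, 6.9]
opening: 0.0111
```

```bash
python3 -c "
from h import *
plan(92,0,135,0)
for n in ['scene']:
    im,dp,W=cloud(n,'pics/%s6.png'%n)
"
```

```text
t 6.55 now tipcase [4.660e+01 1.000e-01 1.317e+02] yawc 0.13 F [-7.5 -0.3  6.9] op 11.1
delta cm [ 4.54  0.02 -0.4 ] turn 0.002 rows>= 0.9
```

View pics/scene6.png

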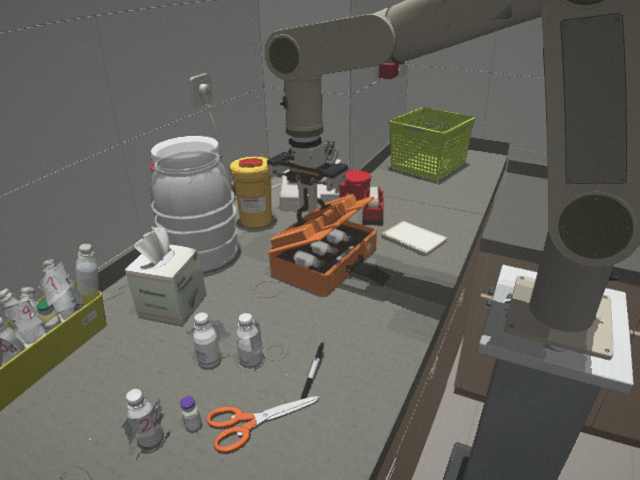

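{"api": "play_rows", "payload": {
  "increments": [
    [[0.9,0,-0.2,0],[1.8,0,-0.4,0],[2.7,0,-0.5,0],[3.6,0,-0.5,0],[4.5,0,-0.4,0]]
  ]
}}

```text
t: 7.1
tool_pos: [0.6591, 0.0077, 0.1479]
orientation: [3.135, -0.192, -0.016]
force: [-5.4, -1.0, 3.7]
opening: 0.0111
```

```bash
python3 -c "
from h import *
plan(92,0,135,0)
for n in ['scene','top']:
    im,dp,W=cloud(n,'pics/%s7.png'%n);np.save('%s7.npy'%n,W)
"
```

```text
t 7.1 now tipcase [9.430e+01 1.000e-01 1.369e+02] yawc 0.12 F [-5.4 -1.   3.7] op 11.1
delta cm [-0.23  0.01  0.2 ] turn 0.002 rows>= 0.1
```

View pics/scene7.png

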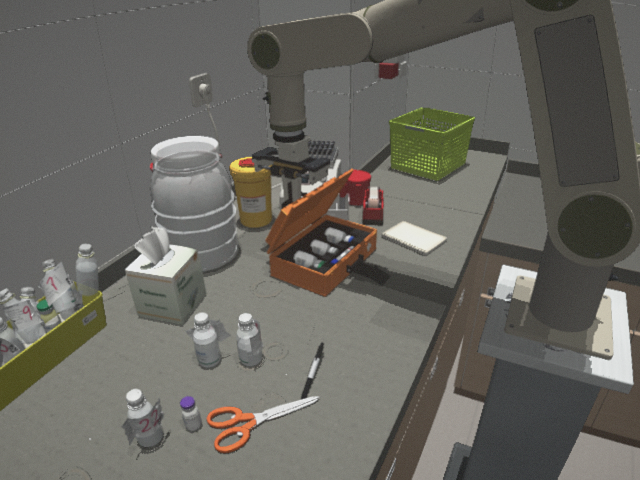

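View pics/top7.png

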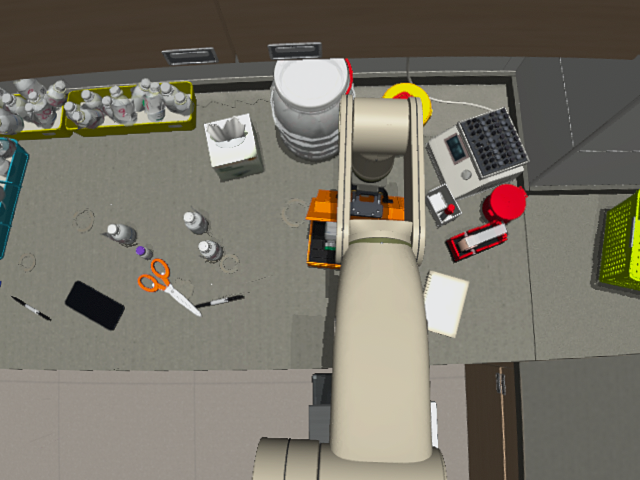

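{"api": "play_rows", "payload": {
  "increments": [
    [[0.1,0,0,0],[0.2,0,0,0],[0.3,0,-3,0],[0.3,0,-7,0],[0.3,0,-11,0]]
  ],
  "jaw": 2.2
}}

```text
t: 7.7
tool_pos: [0.6632, 0.0073, 0.2578]
orientation: [3.135, -0.192, -0.016]
force: [0.7, -0.7, -0.2]
opening: 0.0216
```

```bash
python3 -c "
from h import *
plan(-75,0,250,90)
for n in ['scene']:
    im,dp,W=cloud(n,'pics/%s8.png'%n);np.save('%s8.npy'%n,W)
"
```

```text
t 7.7 now tipcase [ 98.5   0.3 246.8] yawc 0.11 F [ 0.7 -0.7 -0.2] op 21.6
delta cm [-1.735e+01 -1.000e-02 -1.400e-01] turn -1.569 rows>= 3.5
```

View pics/scene8.png

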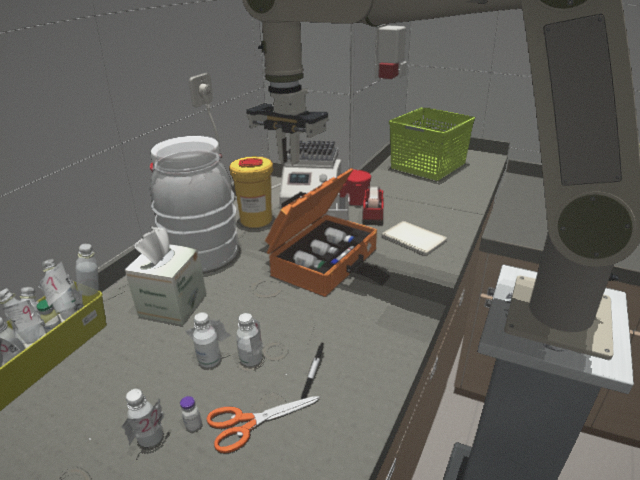

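{"api": "play_rows", "payload": {
  "increments": [
    [[-3,0,-0.3,-0.14],[-7,0,-0.3,-0.28],[-11,0,-0.3,-0.42],[-14,0,-0.3,-0.56],[-17.3,0,-0.1,-0.7]]
  ],
  "jaw": 0
}}

```text
t: 8.25
tool_pos: [0.4933, 0.0285, 0.2681]
orientation: [3.008, 0.903, 0.004]
force: [0.1, 0.6, 0.5]
opening: 0.0006
```

```bash
python3 -c "
from h import *
plan(-75,0,190,90)
"
```

```text
t 8.25 now tipcase [-7.280e+01  2.000e-01  2.571e+02] yawc 40.56 F [0.1 0.6 0.5] op 0.6
delta cm [-0.19 -0.14  6.71] turn -0.863 rows>= 1.3
```

{"api": "play_rows", "payload": {
  "increments": [
    [[-0.2,-0.1,1,-0.145],[-0.2,-0.1,2,-0.29],[-0.2,-0.1,3.5,-0.435],[-0.2,-0.1,5,-0.58],[-0.2,-0.1,6.7,-0.725]]
  ]
}}

```text
t: 8.75
tool_pos: [0.4913, 0.0284, 0.2007]
orientation: [2.485, 1.918, 0.005]
force: [0.7, 0.0, -0.4]
opening: 0.0003
```

```bash
python3 -c "
from h import *
plan(66,0,190,90)
for n in ['wrist']:
    im,dp,W=cloud(n,'pics/%s9.png'%n);np.save('%s9.npy'%n,W)
"
```

```text
t 8.75 now tipcase [-74.7  -0.2 189.7] yawc 82.45 F [ 0.7  0.  -0.4] op 0.3
delta cm [ 1.87 13.95  0.03] turn -0.132 rows>= 2.8
```

View pics/wrist9.png

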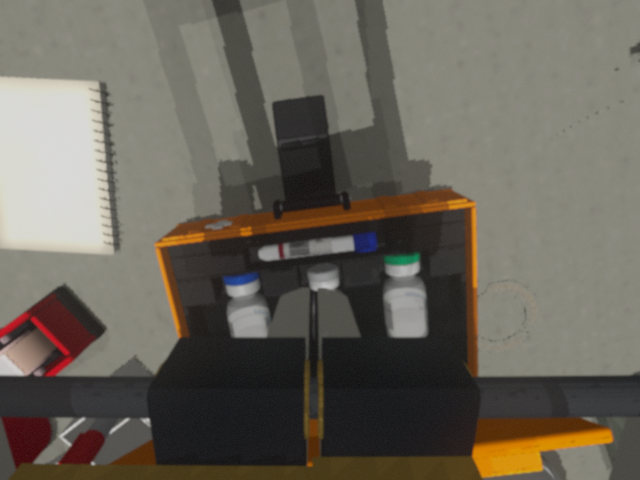

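{"api": "play_rows", "payload": {
  "increments": [
    [[0.4,3,0,-0.13],[0.7,5,0,-0.13],[0.9,6.5,0,-0.13],[1.1,8,0,-0.13],[1.3,9.5,0,-0.13]]
  ]
}}

```text
t: 9.3
tool_pos: [0.5853, 0.0179, 0.1974]
orientation: [-2.35, -2.084, 0.001]
force: [-1.3, 0.3, 1.4]
opening: 0.0003
```

```bash
python3 -c "
from h import *
plan(68,0,190,90)
"
```

```text
t 9.3 now tipcase [ 19.8   1.  186.4] yawc 90.26 F [-1.3  0.3  1.4] op 0.3
delta cm [-0.13  4.82 -0.37] turn 0.004 rows>= 1.0
```

{"api": "play_rows", "payload": {
  "increments": [
    [[0,1.2,-0.3,0],[-0.1,2.4,-0.3,0],[-0.1,3.6,-0.3,0],[-0.1,4.8,-0.3,0],[-0.1,5.0,-0.3,0]]
  ]
}}

```text
t: 9.8
tool_pos: [0.6353, 0.0108, 0.2004]
orientation: [-2.353, -2.08, 0.001]
force: [-0.5, -1.2, 1.1]
opening: 0.0003
```

```bash
python3 -c "
from h import *
plan(68,0,190,90)
for n in ['scene']:
    im,dp,W=cloud(n,'pics/%s10.png'%n);np.save('%s10.npy'%n,W)
"
```

```text
t 9.8 now tipcase [ 70.4   0.2 189.4] yawc 90.1 F [-0.5 -1.2  1.1] op 0.3
delta cm [-0.02 -0.24 -0.06] turn 0.002 rows>= 0.0
```

View pics/scene10.png

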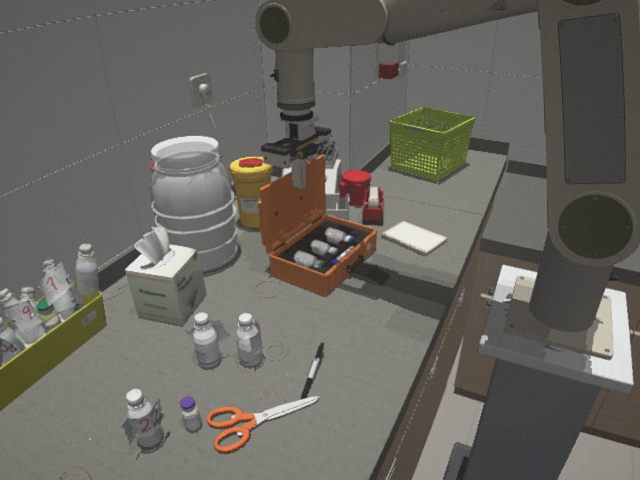

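{"api": "play_rows", "payload": {
  "increments": [
    [[0,0.8,0,0],[0,1.5,0,0],[0,0,0,0],[0,-2,-4,0],[0,-4,-6,0]]
  ]
}}

```text
t: 10.35
tool_pos: [0.5957, 0.0157, 0.2626]
orientation: [2.353, 2.081, 0.001]
force: [0.4, 0.5, 1.5]
opening: 0.0004
```

```bash
python3 -c "
from h import *
plan(-60,-70,240,90)
for n in ['scene']:
    im,dp,W=cloud(n,'pics/%s11.png'%n);np.save('%s11.npy'%n,W)
"
```

```text
t 10.35 now tipcase [3.050e+01 2.000e-01 2.516e+02] yawc 90.1 F [0.4 0.5 1.5] op 0.4
delta cm [-7.   -9.06  1.15] turn 0.002 rows>= 2.3
```

View pics/scene11.png

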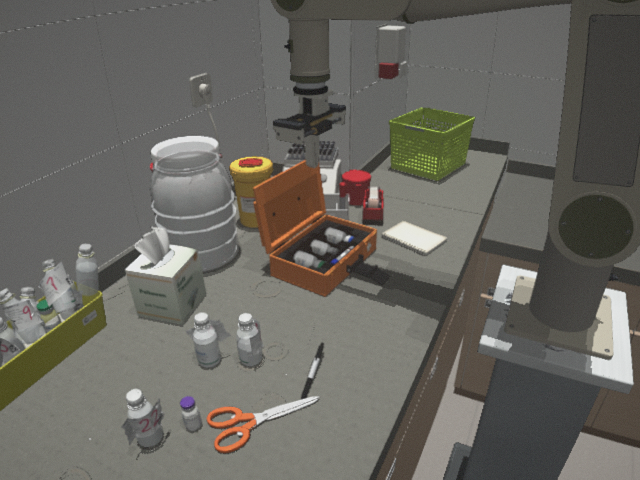

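{"api": "play_rows", "payload": {
  "increments": [
    [[-2,-1,2,0],[-4,-2,4,0],[-6,-3,7,0],[-7,-4,10,0],[-7,-4,10,0]]
  ],
  "jaw": 5.4
}}

```text
t: 10.9
tool_pos: [0.5438, -0.049, 0.1618]
orientation: [-2.353, -2.077, 0.002]
force: [-1.4, -0.0, -0.5]
opening: 0.0359
```

```bash
cat > look.py <<'E'
from h import *
im,dp,W=cloud('wrist','pics/wrist12.png')
np.save('wrist12.npy',W)
hsv=cv2.cvtColor(im,cv2.COLOR_BGR2HSV)
C=np.stack([(W[...,0]-CX[0])*ex[0]+(W[...,1]-CX[1])*ex[1],(W[...,0]-CX[0])*ey[0]+(W[...,1]-CX[1])*ey[1],W[...,2]],-1)*1000
np.save('c12.npy',C)
m=(C[...,1]<-35)&(C[...,1]>-105)&(C[...,0]<60)&(C[...,0]>-55)
b=m&(hsv[...,0]>100)&(hsv[...,0]<130)&(hsv[...,1]>120)&(hsv[...,2]>60)
print('blue',b.sum(),np.percentile(C[b],[2,50,98],axis=0).round(1))
w=m&(hsv[...,1]<60)&(hsv[...,2]>90)&(C[...,2]>40)&(C[...,2]<62)
print('body',w.sum(),np.percentile(C[w],[2,50,98],axis=0).round(1))
v,u=np.nonzero(w);print(u.min(),u.max(),v.min(),v.max())
plan(14,-70,120,90)
E
python3 look.py
```

```text
blue 420 [[-41.3 -81.2  38.7]
 [-38.2 -68.2  47.4]
 [-34.7 -54.9  50.2]]
body 3892 [[-31.9 -83.4  42.4]
 [  2.6 -67.5  51.2]
 [ 33.1 -51.5  55.9]]
293 362 181 309
t 10.95 now tipcase [-10.9 -69.8 153.8] yawc 90.03 F [-0.2  0.2  1.1] op 40.0
delta cm [-0.03  2.49  3.39] turn 0.001 rows>= 0.8
```

View pics/wrist12.png

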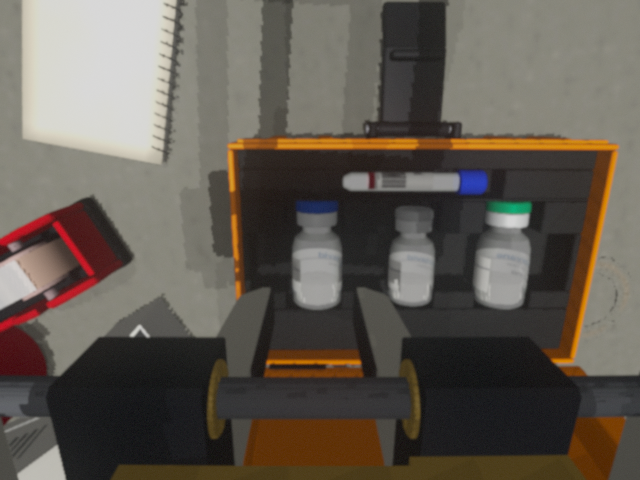

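{"api": "play_rows", "payload": {
  "increments": [
    [[0.1,1.2,2,0],[0.1,2.4,4,0],[0.1,2.4,6,0],[0.1,2.4,8,0],[0.1,2.4,8,0]]
  ]
}}

```text
t: 11.45
tool_pos: [0.5701, -0.0496, 0.084]
orientation: [-2.353, -2.079, -0.0]
force: [-0.9, 0.3, -0.5]
opening: 0.0538
```

```bash
python3 -c "
from h import *
plan(13,-68.5,20,90)
cloud('wrist','pics/wrist13.png')"
```

```text
t 11.45 now tipcase [ 13.1 -67.8  73. ] yawc 90.07 F [-0.9  0.3 -0.5] op 53.8
delta cm [-0.08 -0.01  5.3 ] turn 0.001 rows>= 1.1
```

View pics/wrist13.png

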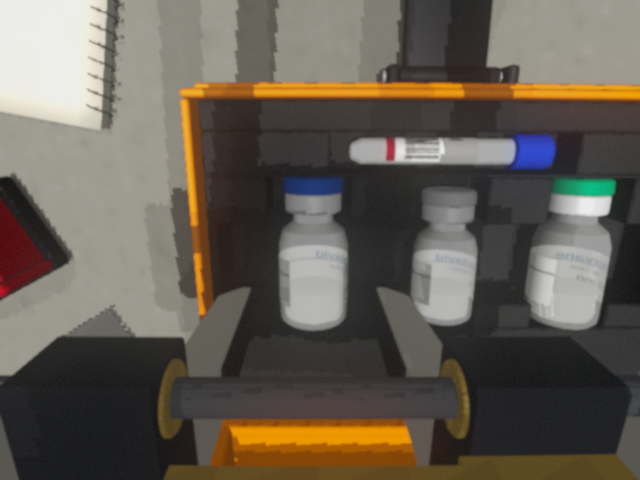

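{"api": "play_rows", "payload": {
  "increments": [
    [[0,0,1.3,0],[0,0,2.6,0],[0,0,3.6,0],[0,0,3.6,0]]
  ]
}}

```text
t: 11.9
tool_pos: [0.5693, -0.0495, 0.0474]
orientation: [-2.352, -2.079, 0.001]
force: [-0.1, 0.6, -1.0]
opening: 0.0545
```

```bash
python3 -c "
from h import *
plan(13,-68.5,20,90)"
```

```text
t 11.9 now tipcase [ 12.3 -67.8  36.4] yawc 90.07 F [-0.1  0.6 -1. ] op 54.5
delta cm [-0.07  0.07  1.64] turn 0.001 rows>= 0.3
```

{"api": "play_rows", "payload": {
  "increments": [
    [[0,0.1,0.8,0],[0,0.1,1.6,0],[0,0.1,1.6,0]]
  ]
}}

```text
t: 12.2
tool_pos: [0.5692, -0.0494, 0.0298]
orientation: [-2.351, -2.077, 0.003]
force: [-0.8, 0.1, 0.2]
opening: 0.0541
```

{"api": "play_rows", "payload": {
  "increments": [
    [[0,0,0,0],[0,0,0,0],[0,0,0,0],[0,0,0,0],[0,0,0,0]]
  ],
  "jaw": 0,
  "squeeze": 20
}}

```text
t: 12.7
tool_pos: [0.5694, -0.0496, 0.0301]
orientation: [-2.351, -2.077, 0.003]
force: [-1.2, -0.5, 1.4]
opening: 0.0348
```

```bash
python3 -c "
from h import *
plan(13,-68.5,130,90)
cloud('wrist','pics/wrist14.png')"
```

```text
t 12.7 now tipcase [ 12.4 -67.8  19.1] yawc 90.06 F [-1.2 -0.5  1.4] op 34.8
delta cm [-5.000e-02  1.000e-02 -1.109e+01] turn 0.001 rows>= 2.2
```

View pics/wrist14.png

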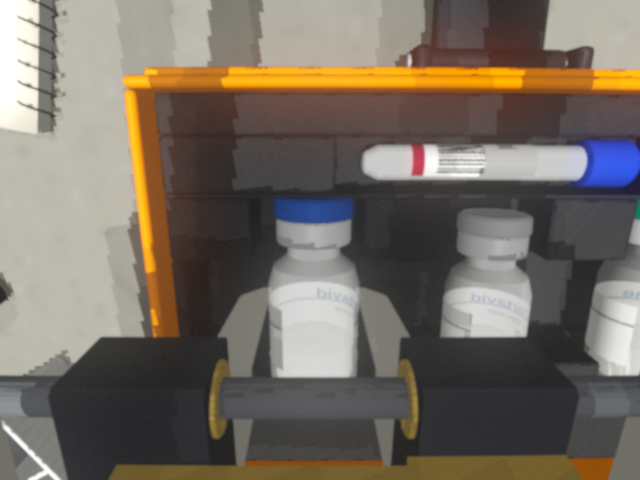

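{"api": "play_rows", "payload": {
  "increments": [
    [[0,0,-1.5,0],[0,0,-4,0],[0,0,-7,0],[0,0,-11,0],[0,0,-14,0]]
  ]
}}

```text
t: 13.25
tool_pos: [0.5703, -0.0498, 0.1733]
orientation: [-2.352, -2.078, 0.001]
force: [0.6, 0.2, -1.0]
opening: 0.0347
```

{"api": "play_rows", "payload": {
  "increments": [
    [[0,0,0,0],[0,0,0,0],[0,0,0,0]]
  ]
}}

```text
t: 13.55
tool_pos: [0.5693, -0.0495, 0.1717]
orientation: [-2.35, -2.077, 0.003]
force: [-0.5, -0.2, -1.4]
opening: 0.0348
```

```bash
python3 -c "
from h import *
plan(-110,-68.5,150,90)
cloud('wrist','pics/wrist15.png');cloud('scene','pics/scene15.png')"
```

```text
t 13.55 now tipcase [ 12.3 -67.8 160.7] yawc 90.06 F [-0.5 -0.2 -1.4] op 34.8
delta cm [ -0.05 -12.22   1.13] turn 0.001 rows>= 2.5
```

View pics/wrist15.png

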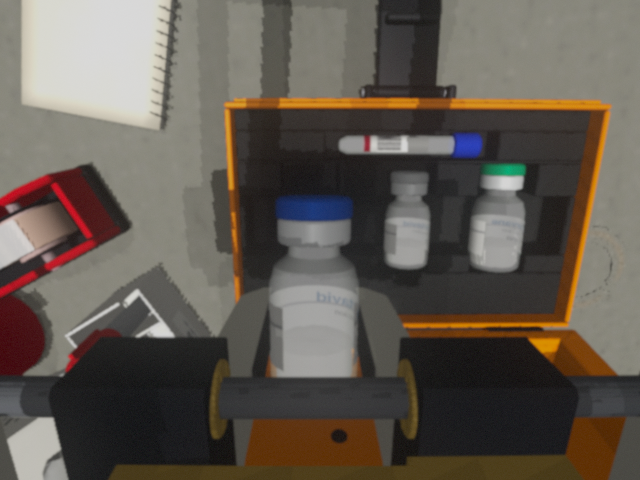

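View pics/scene15.png

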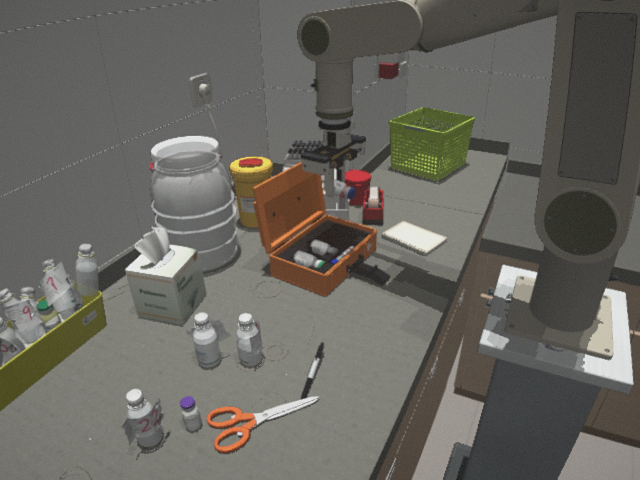

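{"api": "play_rows", "payload": {
  "increments": [
    [[0,-3,0,0],[0,-6,0.5,0],[0,-9,1,0],[0,-11.2,1.5,0],[0,-11.2,1.5,0]]
  ]
}}

```text
t: 14.15
tool_pos: [0.4542, -0.035, 0.1541]
orientation: [-2.347, -2.074, 0.01]
force: [-0.3, 0.2, -1.0]
opening: 0.035
```

{"api": "play_rows", "payload": {
  "increments": [
    [[0,0,0,0],[0,0,0,0],[0,0,0,0],[0,0,0,0],[0,0,0,0]]
  ],
  "squeeze": 3
}}

```text
t: 14.65
tool_pos: [0.4546, -0.0351, 0.1542]
orientation: [-2.347, -2.074, 0.01]
force: [-0.3, -0.5, -1.7]
opening: 0.0353
```

```bash
python3 -c "
from h import *
plan(-101,-68.5,60,90)
cloud('wrist','pics/wrist16.png')"
```

```text
t 14.65 now tipcase [-103.2  -67.7  143.2] yawc 90.07 F [-0.3 -0.5 -1.7] op 35.3
delta cm [-0.09  0.32  8.31] turn 0.001 rows>= 1.7
```

View pics/wrist16.png

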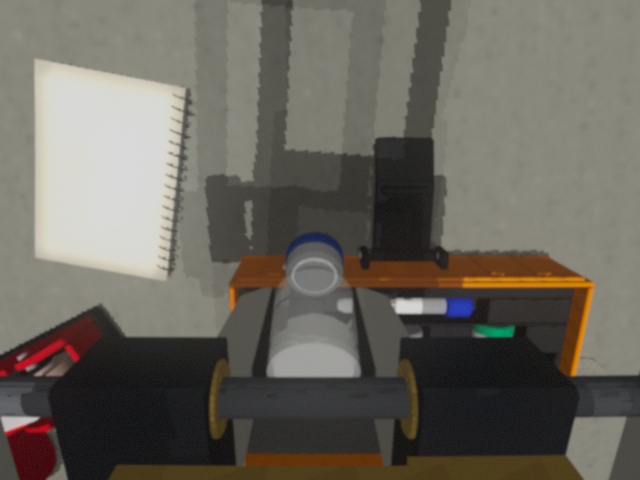

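{"api": "play_rows", "payload": {
  "increments": [
    [[0,0,-2.5,0],[0,0,-5,0],[0,0,-5,0],[0,0,-5,0],[0,0,-5,0]]
  ]
}}

```text
t: 15.2
tool_pos: [0.4545, -0.0351, 0.2027]
orientation: [-2.345, -2.073, 0.011]
force: [0.2, -0.7, -1.5]
opening: 0.0351
```

```bash
cat > ang.py <<'E'
from h import *
import sys
s=read_state()
im,dp,W=cloud('wrist',sys.argv[1])
cloud('scene',sys.argv[1].replace('wrist','scene'))
p=w2c(s['tool_pos'])
C=np.stack([(W[...,0]-CX[0])*ex[0]+(W[...,1]-CX[1])*ex[1],(W[...,0]-CX[0])*ey[0]+(W[...,1]-CX[1])*ey[1],W[...,2]],-1)*1000-p
hsv=cv2.cvtColor(im,cv2.COLOR_BGR2HSV)
m=(abs(C[...,1])<17)&(abs(C[...,0])<80)&(C[...,2]>-90)&(C[...,2]<60)
b=m&(hsv[...,0]>100)&(hsv[...,0]<130)&(hsv[...,1]>120)
print('cap rel TCP (case x,y,z)',b.sum(),C[b].mean(0).round(1),C[b].min(0).round(1),C[b].max(0).round(1))
mm=m.copy();v,u=np.nonzero(m&(abs(C[...,1])<2));
# profile along central column
for vv in range(200,380,10):
    row=[C[vv,uu] for uu in range(300,330) if m[vv,uu]]
    if row: print(vv,np.median(row,0).round(1))
plan(-101,-68,60,90)
E
python3 ang.py pics/wrist17.png
```

```text
cap rel TCP (case x,y,z) 337 [-22.4   0.8 -39.3] [-25.4 -12.2 -43.6] [-16.2  14.  -35.3]
240 [-23.6   1.  -38.8]
250 [-20.4   1.  -31.8]
260 [-16.3   1.  -28.6]
270 [-17.7   1.1 -10.6]
280 [-15.5   0.8  -4. ]
290 [-13.4   0.8   1.9]
300 [-11.5   0.8   7.7]
310 [-9.7  0.8 13.1]
320 [-8.   0.8 18.2]
330 [-6.4  0.7 23. ]
340 [-5.   0.7 27.8]
350 [-2.   0.7 29.6]
360 [ 4.1  0.8 26.4]
370 [ 9.6  0.8 24.4]
t 15.3 now tipcase [-103.6  -67.8  191.6] yawc 90.06 F [ 0.1 -0.9 -2.1] op 35.3
delta cm [-0.05  0.44 13.16] turn 0.001 rows>= 2.6
```

View pics/wrist17.png

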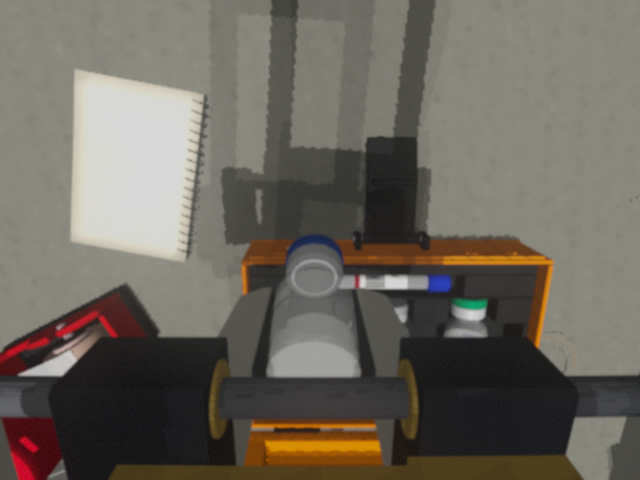

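View pics/scene17.png

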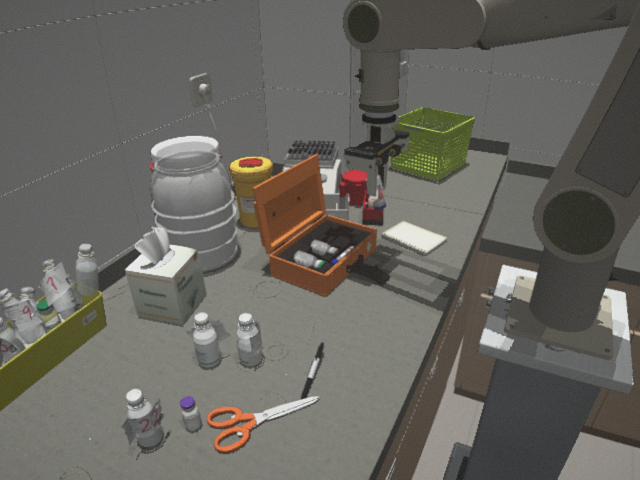

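{"api": "play_rows", "payload": {
  "increments": [
    [[0,-1.5,-5,0],[0,-2.2,-8,0],[0,-2.6,-9.5,0],[0,-2.8,-10.5,0],[0,-2.8,-10.5,0]]
  ]
}}

```text
t: 15.8
tool_pos: [0.4282, -0.0321, 0.3081]
orientation: [-2.346, -2.073, 0.011]
force: [0.6, -0.7, -1.8]
opening: 0.035
```

```bash
python3 ang.py pics/wrist18.png
```

```text
cap rel TCP (case x,y,z) 123 [-12.3   1.5 -43.8] [-14.2 -10.8 -46.7] [ -8.2  12.5 -41.5]
260 [-12.1   1.  -41.4]
270 [ -9.5   1.  -33.3]
280 [-12.2   0.9 -12.6]
290 [-11.1   0.9  -3.7]
300 [-9.9  0.8  4.1]
310 [-9.   0.8 11.6]
320 [-8.1  0.8 18.4]
330 [-7.   0.8 24.1]
340 [-4.2  0.8 26.3]
350 [ 1.   0.8 24.6]
360 [ 5.6  0.8 23.9]
370 [10.6  0.8 23. ]
t 15.9 now tipcase [-130.4  -68.   295.3] yawc 90.06 F [ 1.  -0.1 -2.4] op 35.2
delta cm [-0.06  3.32 23.48] turn 0.001 rows>= 4.7
```

View pics/wrist18.png

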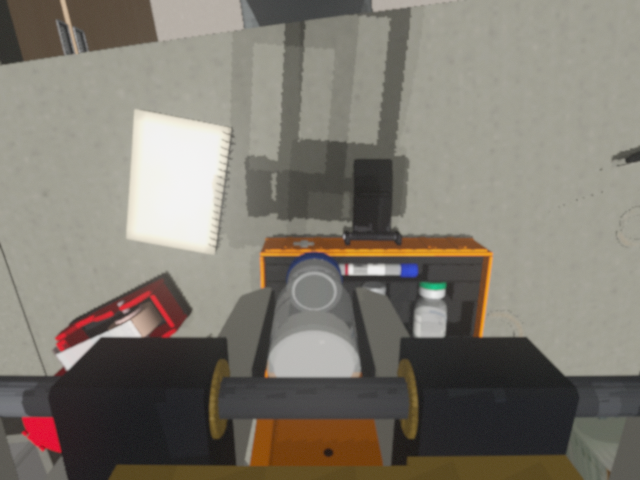

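{"api": "play_rows", "payload": {
  "increments": [
    [[0,0,0,0],[0,0,0,0],[0,0,0,0],[0,0,0,0],[0,0,0,0]]
  ],
  "squeeze": 15
}}

```text
t: 16.4
tool_pos: [0.4277, -0.032, 0.3062]
orientation: [-2.344, -2.071, 0.014]
force: [-0.5, -0.3, -1.2]
opening: 0.0347
```

{"api": "play_rows", "payload": {
  "increments": [
    [[0,0,0,0],[0,0,0,0],[0,0,0,0],[0,0,0,0],[0,0,0,0]]
  ]
}}

```text
t: 16.9
tool_pos: [0.4277, -0.032, 0.3062]
orientation: [-2.344, -2.071, 0.014]
force: [0.2, -0.8, -1.0]
opening: 0.0348
```

```bash
python3 ang.py pics/wrist19.png; python3 -c "
from h import *
print(abs(read_state()['dq']).max())"
```

```text
0.0005004016331309103ang.py:11: RuntimeWarning: Mean of empty slice.
  print('cap rel TCP (case x,y,z)',b.sum(),C[b].mean(0).round(1),C[b].min(0).round(1),C[b].max(0).round(1))
  ret = um.true_divide(
Traceback (most recent call last):
  File "ang.py", line 11, in <module>
    print('cap rel TCP (case x,y,z)',b.sum(),C[b].mean(0).round(1),C[b].min(0).round(1),C[b].max(0).round(1))
                                                                   ~~~~~~~~^^^
ValueError: zero-size array to reduction operation minimum which has no identity
```

View pics/scene19.png

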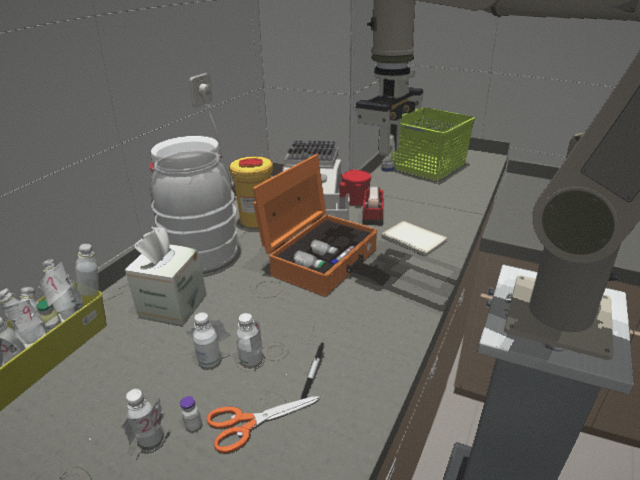

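```bash
sed -i "s/^print('cap rel.*/print(b.sum())/" ang.py; python3 ang.py pics/wrist20.png; python3 -c "
import cv2;a=cv2.imread('pics/scene20.png')[80:200,330:450];b=cv2.imread('pics/wrist20.png')[200:400,150:450]
cv2.imwrite('pics/z20.png',cv2.resize(a,None,fx=5,fy=5,interpolation=cv2.INTER_CUBIC));cv2.imwrite('pics/y20.png',b)"
```

```text
4
260 [-12.2   1.1 -41.4]
270 [ -9.7   1.  -33.1]
280 [-12.5   0.9 -12.1]
290 [-11.1   0.9  -3.6]
300 [-10.    0.8   4.3]
310 [-9.   0.8 11.7]
320 [-8.1  0.8 18.4]
330 [-7.   0.8 24.3]
340 [-4.1  0.8 26.4]
350 [ 1.   0.8 24.7]
360 [ 5.6  0.8 24. ]
370 [10.5  0.8 23.1]
t 17.1 now tipcase [-130.4  -68.   295.2] yawc 90.07 F [ 0.1 -0.1 -0.7] op 34.7
delta cm [-0.06  3.32 23.47] turn 0.001 rows>= 4.7
```

View pics/z20.png

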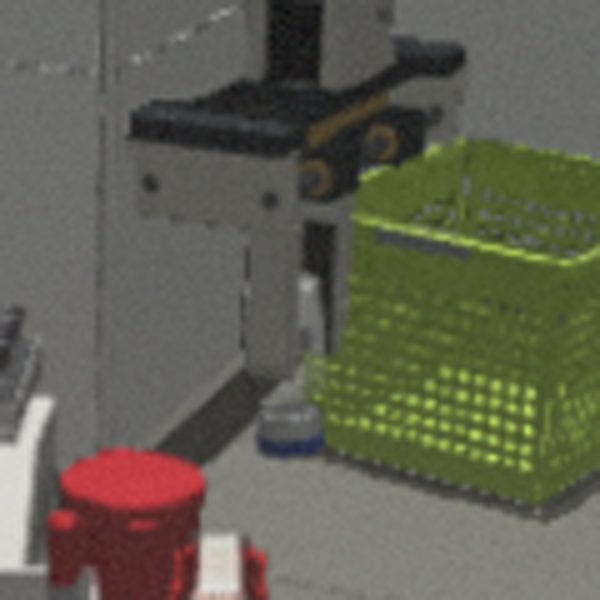

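View pics/y20.png

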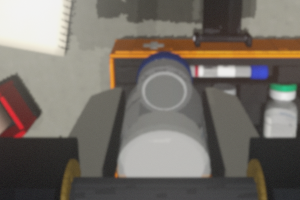

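Vial held cap-down (blue cap at the bottom in the scene crop, about 300,440); tilt is about 8°, unchanged since the last look, and the cap is about 0.26 m up. Lid open, everything else in place: handing in.

```bash
python3 -c "
from plant import *
print(close_job())"
```

```text
the job is handed in; nothing more can be done
None
```

The job is handed in at about 17 s of the 72 s allowed. The blue-capped vial is held up and still, cap down. `close_job` gave no verdict, so the figures below are from my own checks.

**What I did:**
- I pushed the latch tab out and down until the lever lay fully down. The lever pushed back with about 15 N at the end.
- I lifted the lid by its handle to about 1.0 rad. Then I pushed its edge back with closed fingers until it stood past upright, where it stays by itself.
- I gripped the blue vial (the pocket on the notebook side) nearer its base and lifted it out. At 3 N of grip its own weight swung the cap down, and a quick lift took out most of the remaining tilt. I then gripped it at 15 N.

**Last checks:**
- **Vial:** the wrist depth picture shows the axis about 8° from straight down, the same before and after re-gripping. The cap is about 0.25 m above the worktop and well clear of the case.
- **Grip and stillness:** the opening held at 34.7 mm and joint speeds were near zero.
- **Lid and surroundings:** the lid looks open past upright. The green and grey vials, notebook, pen and bottles look unmoved by eye; I did not measure them.

**Failed or disagreeing:** my colour check for the cap found almost no blue pixels in the last wrist pictures, because the cap is mostly hidden behind the vial. I relied on the body profile and the scene picture, which shows the blue cap at the bottom. The measured opening is also about 2 mm below the vial's stated 37 mm.

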